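# Take the drying pan off the heat

## Task

The washed brass standoffs in the small steel pan are dry. Turn the hotplate controller's knob clockwise all the way to off, then slide the pan along the hotplate, never lifting it, from the red ring to the centre of the blue ring, and then put the lid squarely on the pan and let go. Keep the standoffs in the pan and leave the bottle, screwdriver and circuit board where they are.

Things in the scene. Friction and masses are not known exactly. Their poses are not given: they have to be found in the camera images.
- hotplate: flat low hotplate fixed to the bench, aluminium body with a black top, 200 (its x) x 440 (its y) x 30 mm high; origin at the centre of its underside, so its top surface is 30 mm above the bench; three painted rings lie in a row along its y axis, 125 mm apart
- spot_red: red painted ring, flat on the hotplate's top, inner diameter 96, outer 116 mm; origin at its centre on the top surface; the pan starts on it
- spot_blue: blue painted ring, same size, on the hotplate's top; origin at its centre; the cooling place where the pan must go
- spot_yellow: yellow painted ring, same size, on the hotplate's top; origin at its centre; empty and not used; the pan may slide over it
- pan: small round steel pan, loose, 0.45 kg: outer diameter 90, height 50, wall 4, floor 5 mm thick, open top; origin at the centre of its underside; a straight level handle 16 mm wide and 10 mm tall (35 to 45 mm above its underside) runs along its own -x axis from the wall to 157 mm from the centre, roughly towards the robot
- pan_handle (a point): point at the middle of the pan handle's black grip (grip 75 mm long): 120 mm from the pan's centre along its -x, 40 mm above its underside; axes as the pan's, so the handle runs along x and is 16 mm wide along y
- lid: loose round steel lid, 0.15 kg: flange diameter 98, 6 to 10 mm above its underside; under it a plug, diameter 68, 6 mm deep, that drops into the pan's mouth (82 wide); upright black cylindrical handle in the middle, diameter 20, from 10 to 48 mm above the underside; origin at the centre of the plug's underside; seated, the flange is on the rim and the origin 44 mm above the pan's origin
- controller: blue temperature controller box fixed to the bench, 130 x 130 x 50 mm, origin at the centre of its underside; the knob is in the middle of its top; a 16 mm white dot on its top, on its +y side, marks off, red dots mark heating
- dial (a joint): the controller's knob, rad, growing clockwise seen from above; at 0 its white pointer faces the controller's -x; at the stop, 1.571, the pointer faces the white dot: off. Its grip bar is 42 mm long, 14 wide, from 62 to 94 mm above the bench, and its heading is the controller's yaw minus this value. It stays where left
- dial_grip (a point): on the knob's axis, 87 mm above the bench, 7 mm below the top of the grip bar: the height to grip; it turns with the knob, its x axis along the bar
- standoff1: brass standoff, cylinder of diameter 16 and height 16 mm, loose, starts standing in the pan; origin at the centre of one end face
- standoff2: brass standoff as standoff1
- standoff3: brass standoff as standoff1
- bottle: white plastic bottle with a red cap, diameter 66, height 180 mm, stands to the robot's left beyond the work; origin at the centre of its underside; leave it alone
- screwdriver: red-handled screwdriver, 180 mm long, lies beyond the hotplate; origin under its middle; leave it alone
- circuit_board: green circuit board 70 x 100 mm, up to 13 mm tall, lies between the robot and the hotplate; origin at the centre of its underside; leave it alone
- helping_hands: grey block 90 x 120 x 22 mm with two blue jointed arms, up to 140 mm tall, fixed to the bench to the robot's right beyond the work; origin at the centre of its underside
Things that resemble listed ones, but are neither listed nor needed, are in the scene too. Leave any turquoise look-alike of the lid alone.

How it is judged:
By the outcome, as a careful person would: the job done as asked, in the order asked, and still so for the second after the job is handed in, with the robot touching nothing.
It also fails if it takes over 72 s, if anything falls off the work surface, if the arm or the gripper's body presses on something with over 40 N, if the wrist force passes 120 N, or if a joint passes its speed limit or range.

## Robot

A 6-joint arm with a two-finger parallel gripper is mounted at the origin on the work surface. World frame = base frame: x ahead of the robot, y to its left, z up, the work surface at z = 0. Lengths are in mm, angles in rad, forces in N, time in s.
With the tool pointing down it reaches from about 350 to 975 mm from the base axis. Payload 7.1 kg.
Tool frame: the origin (TCP) lies on the front face of the gripper's body, between the roots of the fingers; the fingertips stand 80 mm ahead of it and the grasp point (between the pads) lies 61 mm ahead of it (env.tips_ahead is the distance from the TCP to the fingertips, in mm); z points along the fingers, y is the line along which they close (so a half turn about z gives the same grasp; the last joint's range is limited). The gripper opens to 88 mm and grips with 3 to 60 N. Pads are 20 mm wide; open, the fingers measure 115 mm over their backs; the gripper's body (75 mm by 178 mm) begins 61 mm behind the grasp point.
Start: joints at [1.15, 0.423, 1.63, -0, 1.089, -0.019], TCP at [244.39, 575.221, 302.675] pointing down, gripper open.
Joint ranges: [-3, 3], [-0.9, 2.11], [0.09, 2.58], [-1.31, 4.45], [0.11, 2.69], [-2.54, 2.54]. Speed limits (rad/s): [2.39, 2.39, 3.01, 3.14, 3.14, 3.14].

## Interface

Orientations are given as a unit quaternion [x, y, z, w].
In Python, from station import env, set_gripper, viewer, workorder gives the robot as it stands. Calls block until the motion is done:
- env.reach(position, orientation): joint-space move of the TCP to a pose.
- env.move_l(position, rot=None, rate=150, f_stop=None): straight line of the TCP; rot=None keeps the orientation; rate is the mean speed in mm/s. With f_stop (N) it stops when the force on the tool has changed by that much, and returns True; else False.
- env.move_joints(angles): joint-space move.
- set_gripper(opening): finger opening in mm; the grip force is fixed at half the most; returns when the fingers have stopped.
- env.hold(seconds).
- env.ik(position, orientation): joint angles nearest the present ones, or None.
- env.read_state(): the state.
- viewer.camera(name): name is "scene" or "top" or "wrist"; returns the picture (480x640x3 uint8, blue, green, red); there is no depth.
- viewer.camera_params(name): a dict with "fx", "fy", "cx", "cy" (pixels), "pose" (4x4, takes a point from camera to world coordinates); the wrist camera has in their place "tool_from_camera" (4x4, takes a point from camera to tool coordinates, whose origin is the TCP and whose axes are the flange's). Camera axes: x right, y up, looking along -z (the intrinsics and any distortion apply to the point x, -y, -z); pixel columns grow to the right and rows downward; lengths in mm; the calibration is good to about 2 mm. A picture is of the moment at which its call begins: read the wrist's pose just before it. camera_params takes no time and is no camera call.
A pose or a line that the arm cannot do raises env.IKError and nothing moves.
- workorder.sign_off(): hands the job in; it is judged then, once.
The state is a dict: "time_s": time; "qpos": joint angles; "dq": joint speeds; "tau": joint torques, N m; "tool_pos": TCP position; "orientation": TCP orientation; "force": force on the tool from outside, world axes, zero at the start; "wrist_torque": the same for the moment, N m; "width": finger opening in mm; "grip_force": force on a finger pad.
Only numpy, scipy, OpenCV 4.12 (cv2) and the standard library are available. Lean on these libraries where they do the work, as an engineer would, in place of code of your own. Each camera call takes 0.05 s, during which the arm holds its last target. There are 200 camera calls.

## Working session

There is one attempt and no reset: what is moved stays moved. The work goes in short steps, each a Python script; the robot and the scene stay as the last script left them, time stands still between calls to the robot, and variables do not carry over. Pictures are saved under pics/ and viewed, at most 10 in all, crops included, and the job is handed in when it is done.

```bash
ls; mkdir -p pics
python3 - <<'E'
from station import env, viewer
import cv2
for n in("scene","top"):
    cv2.imwrite(f"pics/{n}0.png",viewer.camera(n)); p=viewer.camera_params(n); print(n,{k:(v if k!='pose' else v.tolist() if hasattr(v,'tolist') else v) for k,v in p.items()})
print(viewer.camera_params("wrist")); print(env.read_state())
E
```

```text
pics
scene {'fx': 615.6777647615786, 'fy': 615.6777647615786, 'cx': 316.3930745131695, 'cy': 243.46016405510892, 'pose': [[-0.1932239186174309, -0.5896379122961111, 0.7842140330657237, 1747.966259556624], [0.9810936363704678, -0.10719710539678644, 0.16113366273973448, 202.9810921377794], [-0.010945042142297383, 0.800522275128952, 0.5992030482856955, 949.3201546686562], [0.0, 0.0, 0.0, 1.0]]}
top {'fx': 519.899283122131, 'fy': 519.899283122131, 'cx': 324.176352355409, 'cy': 234.3238166323791, 'pose': [[-0.02262211146693828, 0.9908164073712019, -0.1333082403934647, 430.347225998427], [-0.9995126437823922, -0.019545869856289644, 0.024339964886855647, -36.19695600892229], [0.021510811047233895, 0.13379389319242246, 0.9907756956811692, 1285.0826837413938], [0.0, 0.0, 0.0, 1.0]]}
{'fx': 341.53383939928335, 'fy': 341.53383939928335, 'cx': 319.03771447943814, 'cy': 242.91795949722274, 'tool_from_camera': array([[ 1.61764432e-04,  9.65412253e-01,  2.60728127e-01,
         7.13353345e+01],
       [ 9.99999955e-01, -2.21745177e-04,  2.00634611e-04,
        -9.02815761e-02],
       [ 2.51510317e
[... 165 characters left out ...]
1, 'qpos': array([ 1.15000956e+00,  4.23769979e-01,  1.63063213e+00,  1.35042243e-05,
        1.08858477e+00, -1.89948778e-02]), 'dq': array([ 2.03862971e-04, -2.43538450e-03, -2.43186621e-05,  4.30334250e-04,
        3.47779769e-05,  1.69687556e-03]), 'tau': array([-6.90325469e-04, -5.45611668e+01, -2.74324554e+01,  6.45644940e-02,
        1.87712983e-02,  1.71677840e-05]), 'tool_pos': array([244.2242209 , 574.87148211, 301.96858871]), 'orientation': array([ 1.99550359e-01,  9.79887324e-01, -6.79023819e-04, -1.57892612e-04]), 'force': array([-0.47156589, -0.07749339,  0.36923883]), 'wrist_torque': array([-0.01771372, -0.0270254 , -0.01568402]), 'grip_force': 0.0, 'width': 87.67125727700181}
```

View pics/top0.png

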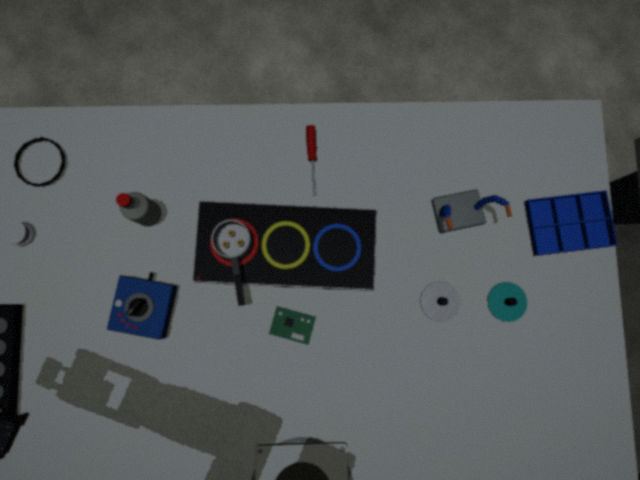

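View pics/scene0.png

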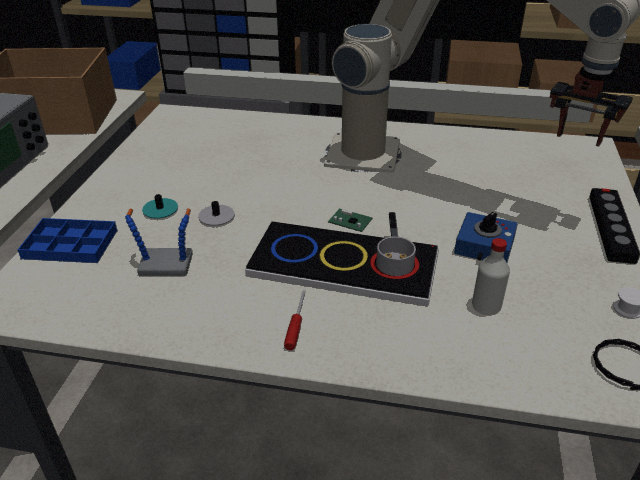

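The top view shows the red ring and pan at (233,241), yellow ring at (286,245), blue ring at (337,247), the controller at (143,306) with its white dot at (118,303), and the circuit board at (293,324). There are two lid candidates: silver at (440,301) and turquoise at (507,301). The silver one fits "steel lid", and turquoise is excluded by the task. I'll confirm with a wrist-camera close-up.

```bash
cat > h.py <<'E'
import numpy as np, cv2
from scipy.spatial.transform import Rotation as R
from station import env, set_gripper, viewer, workorder
def shot(name,png=None):
    s=env.read_state(); p=viewer.camera_params(name)
    if name=="wrist":
        T=np.eye(4);T[:3,:3]=R.from_quat(s["orientation"]).as_matrix();T[:3,3]=s["tool_pos"];P=T@p["tool_from_camera"]
    else: P=np.array(p["pose"])
    im=viewer.camera(name)
    if png: cv2.imwrite("pics/"+png,im)
    return im,(p,P)
def w(c,uv,z):
    p,P=c;uv=np.atleast_2d(np.asarray(uv,float))
    d=np.c_[(uv[:,0]-p["cx"])/p["fx"],-(uv[:,1]-p["cy"])/p["fy"],-np.ones(len(uv))]@P[:3,:3].T
    return P[:3,3]+d*((z-P[2,3])/d[:,2])[:,None]
def pix(c,X):
    p,P=c;q=(np.atleast_2d(X)-P[:3,3])@P[:3,:3]
    return np.c_[p["cx"]-p["fx"]*q[:,0]/q[:,2],p["cy"]+p["fy"]*q[:,1]/q[:,2]]
def mask(im,lo,hi): return cv2.inRange(cv2.cvtColor(im,cv2.COLOR_BGR2HSV),np.array(lo),np.array(hi))
def blobs(m,amin=50):
    cs,_=cv2.findContours(m,cv2.RETR_EXTERNAL,cv2.CHAIN_APPROX_NONE)
    return sorted([c for c in cs if cv2.contourArea(c)>amin],key=lambda c:-cv2.contourArea(c))
def circ(X): # least-squares circle
    X=np.asarray(X)[:,:2];a=np.linalg.lstsq(np.c_[2*X,np.ones(len(X))],(X**2).sum(1),rcond=None)[0]
    return a[:2],np.sqrt(a[2]+a[:2]@a[:2])
def down(yaw): # tool x axis heading = yaw, z down
    return (R.from_euler('z',yaw)*R.from_euler('x',np.pi)).as_quat()
E
python3 - <<'E'
from h import *
c=(viewer.camera_params("top"),np.array(viewer.camera_params("top")["pose"]))
for n,uv,z in [("pan rim",(233,236),80),("red",(233,243),30),("yel",(286,245),30),("blue",(337,247),30),("handle end",(241,303),75),("dial",(138,306),94),("white dot",(118,303),50),("lid",(440,301),10),("turq",(507,301),10),("pcb",(293,324),5)]:
    print(n,w(c,uv,z)[0].round(0))
print(R.from_quat(env.read_state()["orientation"]).as_matrix().round(2))
E
```

```text
pan rim [593. 147.  80.]
red [582. 154.  30.]
yel [575.  26.  30.]
blue [568. -97.  30.]
handle end [438. 129.  75.]
dial [436. 358.  94.]
white dot [444. 419.  50.]
lid [ 432. -347.   10.]
turq [ 428. -512.   10.]
pcb [385.  13.   5.]
[[-0.92  0.39 -0.  ]
 [ 0.39  0.92 -0.  ]
 [ 0.   -0.   -1.  ]]
```

Run:
```python
from h import *
env.reach([436,358,260],down(2.2))
im,c=shot("wrist","dial.png")
print(env.read_state()["time_s"],env.read_state()["qpos"].round(3),env.read_state()["tool_pos"])
np.save("c.npy",c[1])
```

```text
1.275 [0.668 0.389 1.799 0.    0.954 0.037] [435.61486793 359.10058471 260.2562277 ]
```

View pics/dial.png

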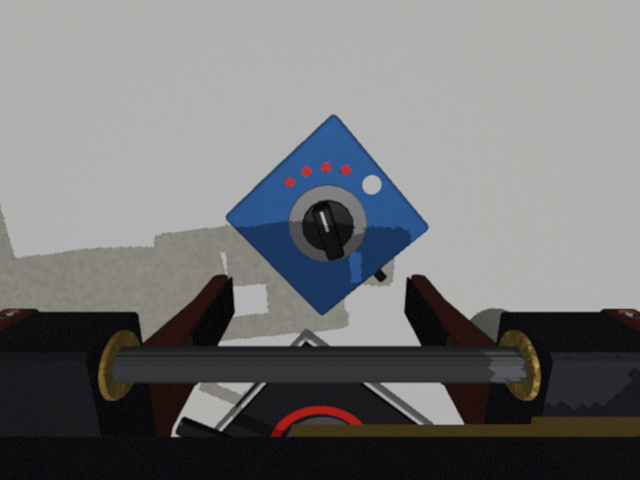

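The picture shows the blue box with corners (333,115), (227,217), (322,315) and (428,227), and the white dot at (372,184). The black bar runs from about (320,206) to (336,257), with its white pointer towards (323,215).

Run:
```python
from h import *
im=cv2.imread("pics/dial.png");c=(viewer.camera_params("wrist"),np.load("c.npy"))
b=blobs(mask(im,(100,120,20),(125,255,255)))[0]
r=cv2.minAreaRect(cv2.convexHull(b));bx=cv2.boxPoints(r)
X=w(c,bx,50);print("box",bx.round(),X.round(1),X.mean(0).round(1))
for i in range(2): e=X[i+1]-X[i];print(np.linalg.norm(e),np.degrees(np.arctan2(e[1],e[0])))
dot=[d for d in blobs(mask(im,(0,0,170),(180,60,255)),80)]
for d in dot: 
    m=d.reshape(-1,2).mean(0)
    if 350<m[0]<390 and 165<m[1]<200: D=w(c,m,50)[0];print("dot",m,D)
g=cv2.cvtColor(im,cv2.COLOR_BGR2HSV)
roi=np.zeros(im.shape[:2],np.uint8);cv2.circle(roi,(328,223),36,255,-1)
# skirt ring grey vs blue: outer circle
gm=((g[...,1]<60)&(g[...,2]>60)).astype(np.uint8)*255
big=np.zeros_like(roi);cv2.circle(big,(328,223),46,255,-1)
k=blobs(cv2.bitwise_and(gm,big),100)[0]
for z in (50,56,62): print("skirt",z,circ(w(c,k.reshape(-1,2),z)))
cv2.imwrite("pics/dialcrop.png",cv2.resize(im[165:285,265:395],None,fx=5,fy=5,interpolation=cv2.INTER_CUBIC)[:600])
```

```text
box [[224. 215.]
 [333. 113.]
 [434. 221.]
 [324. 324.]] [[358.7 323.7  50. ]
 [385.8 446.7  50. ]
 [510.1 427.4  50. ]
 [491.2 291.5  50. ]] [436.4 372.3  50. ]
125.96372861558237 77.57163061527604
125.71735716396472 -8.81747359975658
dot [371.36734694 184.51020408] [445.86489559 420.11570811  50.        ]
skirt 50 (array([435.94437173, 370.56705685]), np.float64(29.818528370177248))
skirt 56 (array([435.07902934, 371.50678775]), np.float64(29.20689572038498))
skirt 62 (array([434.21368694, 372.44651866]), np.float64(28.595263070598598))
```

View pics/dialcrop.png

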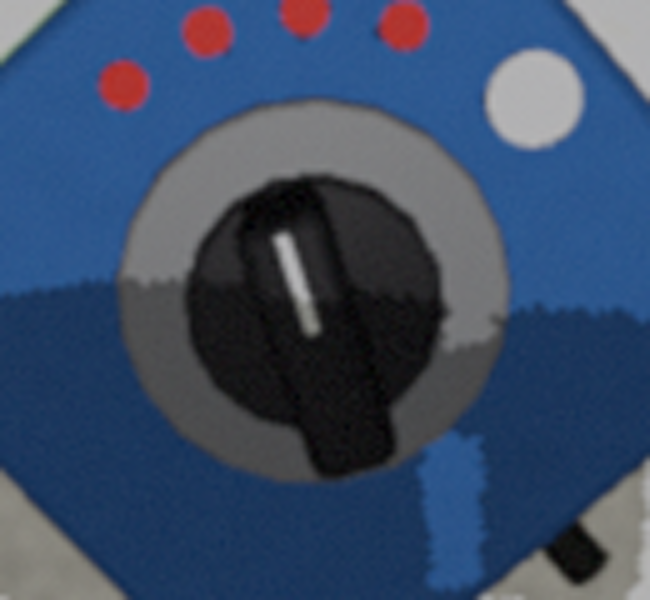

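The enlarged crop shows the bar pointing up-left to (321,212) in the full picture, with the white dot at (371,184). The pointer has to go clockwise to reach the dot.

Run:
```python
from h import *
c=(viewer.camera_params("wrist"),np.load("c.npy"))
f=lambda x,y:(265+x/5,165+y/5)
a,b,e1,e2=w(c,[f(280,235),f(315,335),f(285,188),f(355,462)],94)
h=lambda p,q:np.degrees(np.arctan2(*(p-q)[:2][::-1]))
print(a,b,h(a,b),"bar",e1,e2,h(e1,e2),(e1+e2)/2,np.linalg.norm(e1-e2))
for yaw in np.radians([98,98-180]):
  for t in (0,-1,-1.6,-1.7):
    q=env.ik([435.5,371,148],down(yaw+t)); print(yaw,t,None if q is None else q.round(2))
```

```text
[420.54868523 382.00442376  94.        ] [433.7007531  372.89595627  94.        ] 145.29545397338163 bar [417.03741882 388.03645402  94.        ] [450.4622542  360.50812315  94.        ] 140.52550158298266 [433.74983651 374.27228859  94.        ] 43.30160067685884
1.710422666954443 0 [ 0.68  0.57  1.83 -0.    0.74  0.55]
1.710422666954443 -1 [ 0.68  0.57  1.83 -0.    0.74  1.55]
1.710422666954443 -1.6 [ 0.68  0.57  1.83 -0.    0.74  2.15]
1.710422666954443 -1.7 [ 0.68  0.57  1.83 -0.    0.74  2.25]
-1.4311699866353502 0 None
-1.4311699866353502 -1 [ 0.68  0.57  1.83  0.    0.74 -1.6 ]
-1.4311699866353502 -1.6 [ 0.68  0.57  1.83  0.    0.74 -1.  ]
-1.4311699866353502 -1.7 [ 0.68  0.57  1.83  0.    0.74 -0.9 ]
```

Run:
```python
from h import *
r=np.radians
env.reach([435,372,230],down(r(142)))
print(env.move_l([435,372,148],rate=120,f_stop=15))
set_gripper(8)
s=env.read_state();print("grip",s["width"],s["grip_force"],s["tool_pos"],s["time_s"])
p=[435,372,148]
for a in list(range(132,82,-10))+[82,79,77,75,73]:
    env.move_l(p,down(r(a)),rate=100); s=env.read_state(); print(a,s["wrist_torque"].round(2),s["force"].round(1),round(s["time_s"],2))
    if abs(s["wrist_torque"][2])>1.5 and a<82: break
set_gripper(60)
env.move_l([435,372,260],rate=200)
env.reach([436,358,260],down(2.2))
im,c=shot("wrist");cv2.imwrite("pics/dialcrop2.png",cv2.resize(im[165:285,265:395],None,fx=4,fy=4,interpolation=cv2.INTER_CUBIC))
np.save("c.npy",c[1]);print(env.read_state()["time_s"])
```

```text
False
grip 13.773394774422275 29.951050579547882 [434.90603923 371.94384705 147.96884275] 3.5917
132 [-0.02  0.03 -0.04] [-0.   0.4 -0.4] 3.92
122 [ 0.07  0.01 -0.04] [ 0.5  0.7 -1.6] 4.24
112 [ 0.18 -0.22  0.02] [ 2.1  0.2 -2.5] 4.57
102 [ 0.29 -0.48 -0.02] [ 2.9  0.8 -3.9] 4.89
92 [ 0.26 -0.72 -0.05] [ 4.7  1.1 -6. ] 5.22
82 [ 0.25 -0.81  0.01] [ 5.2  2.  -6.5] 5.54
79 [ 0.29 -0.91 -0.04] [ 5.5  1.  -6. ] 5.79
77 [ 0.21 -0.84  0.32] [ 5.8  1.2 -6.4] 6.04
75 [ 0.29 -0.77  0.74] [ 5.   1.9 -5.4] 6.29
73 [ 0.34 -0.75  0.85] [ 4.5  1.5 -6.6] 6.54
9.0417
```

View pics/dialcrop2.png

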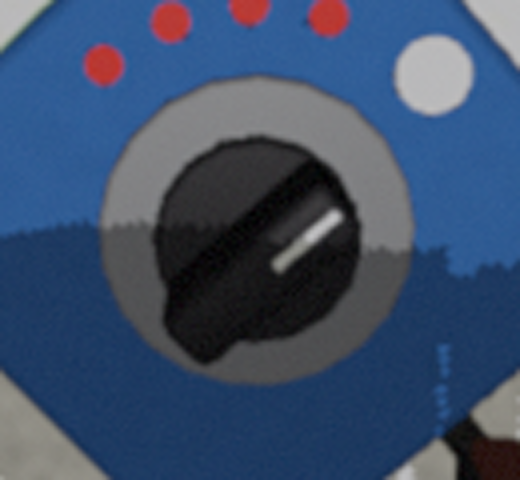

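The pointer has swung to the white dot. Wrist torque rose from 78° on, which fits the stop. Next I measure the pan and rings from above.

Run:
```python
from h import *
c=(viewer.camera_params("wrist"),np.load("c.npy"))
a,b=w(c,[(265+340/4,165+213/4),(265+275/4,165+268/4)],94);print("ptr",np.degrees(np.arctan2(*(a-b)[:2][::-1])))
print("pan view ik",env.ik([560,140,280],down(np.pi)))
env.reach([560,140,280],down(np.pi)); im,c=shot("wrist","pan.png");np.save("c1.npy",c[1])
env.reach([560,-80,280],down(np.pi)); im2,c2=shot("wrist","blue.png");np.save("c2.npy",c2[1])
print(env.read_state()["time_s"])
cv2.imwrite("pics/both.png",cv2.resize(np.hstack([im,im2]),(800,300)))
```

```text
ptr 77.25826882969181
pan view ik [ 0.22436167  0.38104329  1.75581351  0.          1.00473586 -1.34643465]
11.275
```

View pics/both.png

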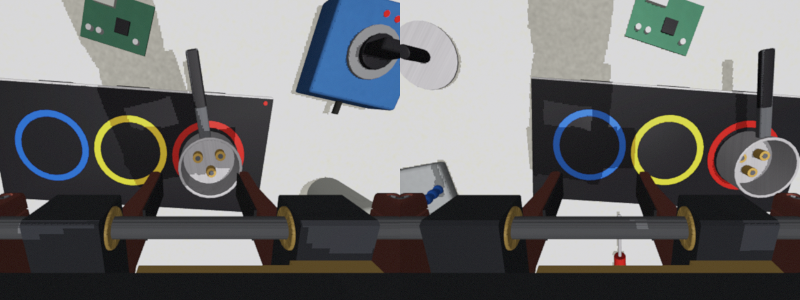

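Left half (pan view): blue ring (51,145), yellow (131,150), pan rim about (210,167) on red, with three standoffs inside and the handle running up to (192,52). Right half: blue ring (590,143) and yellow (667,150). The silver lid shows at about (425,55).

Run:
```python
from h import *
P=viewer.camera_params("wrist")
for n,cf in(("pan","c1.npy"),("blue","c2.npy")):
    im=cv2.imread(f"pics/{n}.png");c=(P,np.load(cf))
    for col,lo,hi in(("blue",(100,120,40),(120,255,255)),("yellow",(22,120,60),(35,255,255)),("red",(0,150,60),(8,255,255))):
        m=mask(im,lo,hi);m[300:]=0;m[:165]=0
        if col=="red": 
            k=blobs(m,200)[0].reshape(-1,2);k=k  # arc
            print(n,col,"bbox",k.min(0),k.max(0));continue
        ck=max(blobs(m,30),key=lambda k:cv2.contourArea(cv2.convexHull(k)))
        print(n,col,*circ(w(c,cv2.convexHull(ck)[:,0],30)))
im=cv2.imread("pics/pan.png");c=(P,np.load("c1.npy"))
g=cv2.cvtColor(im,cv2.COLOR_BGR2HSV)
m=((g[...,1]<50)&(g[...,2]>75)).astype(np.uint8)*255
m[:212]=0;m[330:]=0;m[:,:270]=0;m[:,400:]=0
k=blobs(cv2.morphologyEx(m,cv2.MORPH_OPEN,np.ones((3,3))),500)[0]
h=cv2.convexHull(k)[:,0];h=k.reshape(-1,2);h=h[h[:,1]>265]
X=w(c,h,80)
ctr,r=circ(X)
for _ in range(6):
    e=np.abs(np.hypot(*(X[:,:2]-ctr).T)-r); X=X[e<max(1.2,np.percentile(e,70))];ctr,r=circ(X)
print("rim",ctr,r,len(X))
# handle grip: dark vs white bench, per row edges
L=[]
for v in range(85,125,3):
    row=g[v,285:345,2].astype(int); d=np.where(row<70)[0]
    L.append((v,285+d.min(),285+d.max()) if len(d) else (v,0,0))
print(L)
```

```text
pan blue [569.03070104 -95.7342241 ] 58.82289075104646
pan yellow [577.54752486  29.17280851] 58.72319916500554
pan red bbox [334 193] [390 262]
blue blue [569.1209741  -95.28376074] 58.79960790056996
blue yellow [577.61032037  29.63071462] 58.822523373407094
blue red bbox [491 193] [569 299]
rim [590.7422743  154.56811067] 43.2692279958471 110
[(85, np.int64(301), np.int64(316)), (88, np.int64(298), np.int64(317)), (91, np.int64(302), np.int64(317)), (94, np.int64(302), np.int64(318)), (97, np.int64(302), np.int64(318)), (100, np.int64(302), np.int64(319)), (103, np.int64(303), np.int64(319)), (106, np.int64(304), np.int64(319)), (109, np.int64(304), np.int64(320)), (112, np.int64(304), np.int64(320)), (115, np.int64(305), np.int64(321)), (118, np.int64(305), np.int64(321)), (121, np.int64(306), np.int64(322)), (124, np.int64(304), np.int64(322))]
```

Run:
```python
from h import *
P=viewer.camera_params("wrist");c=(P,np.load("c1.npy"))
X=w(c,[(309.5,91),(310.5,100),(312,109),(314,121)],75);f=np.polyfit(X[:,0],X[:,1],1);print(X.round(1),"yaw",np.degrees(np.arctan(f[0])),"y@590",np.polyval(f,590))
th=np.arctan(f[0]); pan=np.array([589,np.polyval(f,589)])
u=np.array([np.cos(th),np.sin(th)]); gp=pan-120*u
print("yaw",th,"grasp",gp)
q=down(np.pi+th)
env.reach([*gp,220],q)
print(env.move_l([*gp,131],rate=120,f_stop=15))
set_gripper(12)
s=env.read_state();print(s["width"],s["grip_force"],s["force"].round(1),s["tool_pos"],s["time_s"])
goal=gp+np.array([569.1,-95.5])-pan
for k in(.25,.5,.75,1):
    env.move_l([*(gp+k*(goal-gp)),130.6],rate=60); s=env.read_state();print(s["force"].round(1),s["tool_pos"].round(1),round(s["time_s"],2))
im,c=shot("wrist","slid.png");im2,_=shot("top");np.save("c3.npy",c[1])
cv2.imwrite("pics/slid2.png",np.hstack([cv2.resize(im,(480,360)),cv2.resize(im2[190:310,185:290+100],None,fx=1.6,fy=3)]))
```

```text
[[443.6 133.   75. ]
 [450.1 133.8  75. ]
 [456.7 134.9  75. ]
 [465.6 136.4  75. ]] yaw 8.904717163153958 y@590 155.83228391443362
yaw 0.15541663345588566 grasp [470.44634499 137.1005968 ]
False
15.54611170108898 29.999670088291168 [ 0.1 -1.4  1.5] [470.41930314 137.08399025 131.03617543] 13.875
[0.2 0.1 2.3] [465.4  74.3 130.6] 15.07
[-0.4 -0.2  3.6] [460.4  11.5 130.6] 16.27
[ 0.2 -1.1  3.6] [455.4 -51.3 130.6] 17.48
[-0.1  0.9  4.1] [ 450.5 -114.1  130.6] 18.68
```

View pics/slid2.png

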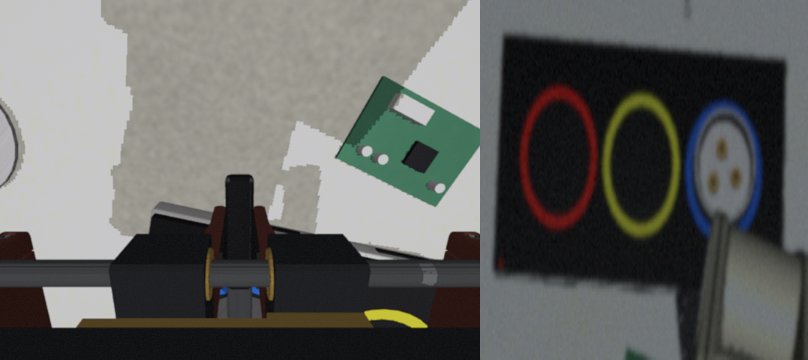

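The pan now sits inside the blue ring with the three standoffs in it (right half, about (722,165)). I'll release it, check the centring from above, and look at the lid.

Run:
```python
from h import *
set_gripper(50)
p=env.read_state()["tool_pos"]
env.move_l([p[0],p[1],240],rate=200)
env.reach([590,-95,280],down(np.pi)); im,c=shot("wrist","pan2.png");np.save("c4.npy",c[1])
env.reach([432,-347,240],down(1.2)); im2,c2=shot("wrist","lid.png");np.save("c5.npy",c2[1])
print(env.read_state()["time_s"],env.read_state()["qpos"].round(2))
cv2.imwrite("pics/both2.png",cv2.resize(np.hstack([im[:330],im2[:330]]),(800,206)))
cv2.imwrite("pics/both3.png",np.vstack([im[110:360,200:500],im2[80:330,170:470]]))
```

```text
22.2083 [-0.7   0.4   1.83  0.    0.9  -0.33]
```

View pics/both3.png

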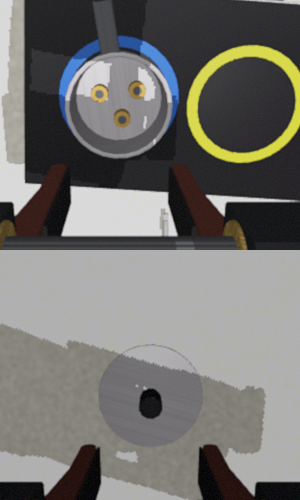

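The upper half shows the pan at about (318,214) full-frame in the blue ring, with three standoffs. The lower half is the enlarged confirmation: the silver steel lid at about (321,226) with a black handle at (320,234). It isn't turquoise, so it's the lid wanted.

```bash
cat > m.py <<'E'
from h import *
P=viewer.camera_params("wrist")
def fit(X,r0,it=15):
    ctr,r=circ(X)
    for _ in range(it):
        e=np.abs(np.hypot(*(X[:,:2]-ctr).T)-r); Y=X[e<=max(1.0,np.percentile(e,75))];ctr,r=circ(Y)
    return ctr,r,len(Y)
def radial(im,c,ctr,z,r0,angs,dr=6):
    """strongest grey-level step along world radii near r0 at height z"""
    g=cv2.GaussianBlur(im,(3,3),0).astype(np.float32);rs=np.arange(r0-dr,r0+dr+.1,.4);out=[]
    for a in angs:
        X=np.c_[ctr[0]+rs*np.cos(a),ctr[1]+rs*np.sin(a),np.full(len(rs),z)];uv=pix(c,X).astype(np.float32)
        v=cv2.remap(g,uv[:,:1],uv[:,1:],cv2.INTER_LINEAR)[:,0]
        d=np.abs(v[3:]-v[:-3]).sum(1);i=d.argmax()
        if d[i]>25: out.append(X[i+1]+(X[i+2]-X[i+1])/2)
    return np.array(out)
E
python3 - <<'E'
from m import *
im=cv2.imread("pics/pan2.png");c=(P,np.load("c4.npy"))
m=mask(im,(100,110,40),(120,255,255));m[300:]=0
k=max(blobs(m,20),key=cv2.contourArea);
ring=circ(w(c,cv2.convexHull(k)[:,0],30));print("ring raw",ring)
g0=w(c,(318,214),80)[0][:2];print(g0)
A=np.radians(np.arange(-80,81,2)) # far side (+x): outer contour = rim
X=radial(im,c,g0,80,45,A,7);print("rim outer",fit(X,45))
ctr=fit(X,45)[0]
X=radial(im,c,ctr,80,41,np.radians(np.arange(110,250,3)),3);print("inner near",fit(X,41))
im=cv2.imread("pics/lid.png");c=(P,np.load("c5.npy"))
l0=w(c,(321,226),10)[0][:2]
X=radial(im,c,l0,10,49,np.radians(np.arange(0,360,3)),6);print("lid",l0,fit(X,49))
k=[b for b in blobs(mask(im,(0,0,0),(180,255,60)),100) if abs(b.reshape(-1,2).mean(0)-[320,234]).max()<20][0]
print("handle bbox",cv2.boundingRect(k)); mm=k.reshape(-1,2).mean(0);print(w(c,mm,48),w(c,mm,29))
print("axis proj z10/z48",pix(c,[*fit(X,49)[0],10]),pix(c,[*fit(X,49)[0],48]))
E
```

```text
ring raw (array([567.64356154, -90.4998695 ]), np.float64(54.58354277290975))
[566.70280919 -95.58625616]
rim outer (array([568.18593455, -95.38875644]), np.float64(45.568850213935214), 73)
inner near (array([562.49016877, -95.45112255]), np.float64(38.09278593990569), 39)
lid [ 434.30944461 -344.436961  ] (array([ 433.39086282, -345.49669272]), np.float64(49.12475449240052), 42)
handle bbox (309, 219, 23, 30)
[[ 434.21208564 -342.17816376   48.        ]] [[ 432.58174888 -346.47681151   29.        ]]
axis proj z10/z48 [[320.49142337 227.37904719]] [[320.610529  237.3875786]]
```

Run:
```python
from h import *
L=[433.4,-345.5];q=down(1.2)
env.reach([*L,170],q)
print(env.move_l([*L,95],rate=100,f_stop=10)); set_gripper(15)
s=env.read_state();print(s["width"],s["grip_force"],s["tool_pos"],s["time_s"])
env.move_l([*L,250],rate=150)
print("w",env.read_state()["width"],env.read_state()["force"])
T=[568.4,-95.4];q=down(1.4)
env.reach([*T,250],q); env.move_l([*T,185],rate=100); env.hold(.3)
s=env.read_state();print("hover",s["force"].round(1),s["width"],s["tool_pos"],s["time_s"])
print(env.move_l([*T,166],rate=25,f_stop=4))
s=env.read_state();print(s["force"].round(1),s["tool_pos"],s["time_s"])
```

```text
False
19.369214314774805 30.000579357147217 [ 433.4884946  -345.55838832   95.22066353] 24.075
w 19.508984347370482 [-0.14772772 -0.52628412 -1.53917793]
hover [-0.6 -0.4 -1.8] 19.514086405329707 [568.63143405 -95.40341111 185.53397213] 27.4583
True
[-0.4  0.5  4.1] [568.22472454 -95.36882346 168.89150465] 28.075
```

Contact came at TCP z = 168.9 against 169 expected, so the lid is seated. I'll let go and check.

Run:
```python
from m import *
set_gripper(60)
p=env.read_state()["tool_pos"]; env.move_l([p[0],p[1],290],rate=150)
env.reach([590,-95,290],down(np.pi)); im,c=shot("wrist","fin.png")
env.reach([400,150,320],down(1.9)); im2,c2=shot("scene"); im3,_=shot("top","top1.png")
X=radial(im,c,(568.4,-95.4),84,49,np.radians(np.arange(-80,81,3)),6);print("lid",fit(X,49),env.read_state()["time_s"])
cv2.imwrite("pics/fin2.png",np.hstack([im[90:340,170:470],cv2.resize(im2[180:340,200:530],None,fx=1.5,fy=1.5625)]))
```

```text
lid (array([567.90247593, -95.46556963]), np.float64(48.76354209608688), 54) 33.0417
```

View pics/fin2.png

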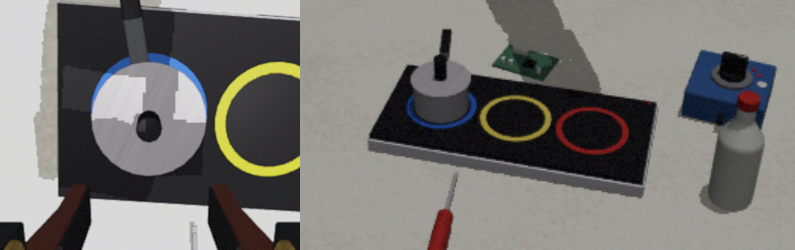

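The lid is level and centred on the pan: crop (149,119), fitted at (567.9, -95.5) at z = 84 mm. The pan is in the blue ring, and the bottle, screwdriver and board look untouched.

```bash
python3 -c "
from station import workorder
print(workorder.sign_off())"
```

```text
the job is handed in; nothing more can be done
None
```

The job is handed in at about 33 s: the knob is turned to its off stop, the pan slid to within about 1 mm of the blue ring's centre, and the steel lid is seated and released; the standoffs were in the pan when last seen before the lid went on.

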